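Load a die insert through the dust flap of a blast cabinet

ROBOT

A 6-joint arm with a two-finger parallel gripper is mounted at the origin on the work surface. World frame = base frame: x ahead of the robot, y to its left, z up, the work surface at z = 0. Lengths are in m, angles in rad, forces in N, time in s.
With the tool pointing down it reaches from about 0.325 to 0.85 m from the base axis. Payload 15.5 kg.
Tool frame: the origin (TCP) lies midway between the tips of the shut fingers; the grasp point (between the pads) lies 19 mm behind it; z points along the fingers, y is the direction in which the jaws open and shut (so a half turn about z gives the same grasp; the last joint's range is limited). The gripper opens to 91 mm and grips with 3 to 60 N. Pads are 32 mm wide; open, the fingers measure 118 mm over their backs; the gripper's body (76 mm by 178 mm) begins 60 mm behind the grasp point.
Start: joints at [-1.262, 0.494, 1.345, -0, 1.302, -0.096], TCP at [0.246, -0.574, 0.214] pointing down, gripper open.
Joint ranges: [-2.91, 2.91], [-0.82, 2.16], [0.22, 2.67], [-1.22, 4.37], [0.12, 2.79], [-3.08, 3.08]. Speed limits (rad/s): [1.89, 1.89, 2.57, 3.01, 3.01, 3.01].

INTERFACE

Orientations are given as a unit quaternion [w, x, y, z].
In Python, from plant import r gives the robot as it stands. The module is installed in compiled form; this text tells all that it offers. Calls block until the motion is done:
- r.movep(position, orientation): joint-space move of the TCP to a pose.
- r.servo_line(position, rate=0.15, attitude=None): straight line of the TCP; attitude=None keeps the orientation; rate is the mean speed in m/s.
- r.move_j(angles): joint-space move.
- r.open_gripper() and r.close_gripper(grip_force=None): open the fingers fully, or close them until they stop; grip_force is the grip in N (None keeps the last).
- r.hold(seconds).
- r.solve_ik(position, orientation): joint angles nearest the present ones, or None.
- r.observe(): the state.
- r.capture(name): name is "scene" or "top" or "wrist"; returns a dict with "img" (384x512x3 uint8, red, green, blue), "fx", "fy", "cx", "cy" (pixels), "world_to_cam" (4x4, takes a point from world to camera coordinates). Camera axes: x right, y down, z forward; pixel columns grow to the right and rows downward; lengths in m; the calibration is good to about 2 mm. A picture is of the moment at which its call begins. There is no depth.
A pose or a line that the arm cannot do raises r.IKError and nothing moves.
- r.sign_off(): hands the job in, once; it reports no verdict.
The state is a dict: "time": time; "qpos": joint angles; "qd": joint speeds; "effort": joint torques, N m; "tcp_pos": TCP position; "orientation": TCP orientation; "force": force on the tool from outside, world axes, zero at the start; "moment": the same for the moment, N m; "width": opening from 0.0 (shut) to 1.0 (fully open).
Only numpy, scipy, OpenCV 4.12 (cv2) and the standard library are available. Lean on these libraries where they do the work, as an engineer would, in place of code of your own. Each camera call takes 0.05 s, during which the arm holds its last target.

TASK

Take the push bar from its rest and use it, keeping the gripper off the insert, to push the die insert along the shelf and through the blast cabinet's sprung flap until it sits firmly against the stop screw inside; feel for the screw and do not ram it. Then draw the bar out so that the flap shuts behind the insert, and lay the bar back in its rest as it was. Leave the other things on the bench alone.

Things in the scene. Friction and masses are not known exactly. Their poses are not given: they have to be found in the camera images.
- cabinet: Green sheet-steel blast cabinet, fixed, 306 mm high, clear window in the lid, loading port in one side wall. Origin on the bench below the middle of the port, in that wall's inner face; x points in through the port (the push direction), y to its left, z up. It spans x -4 to 360 mm, y -200 to 120 mm. Outside, a shelf leads up to the port.
- port (a point): Middle of the port on the shelf's top, 50 mm above the cabinet's origin. Port 54 mm wide, 66 mm high. The level steel shelf, 90 mm wide, runs at the cabinet's y = 0 from x = -175 mm (outside) through the port to 300 mm. On it two guide rails, 12 mm high, 52 mm apart, run from x = -35 to 220 mm, with a flared mouth 77 mm wide that begins at x = -76 mm.
- flap (a joint): Angle (rad) of the steel dust flap in the port: 0 hangs shut, up to 1.5 swung inwards (never outwards). 50 mm wide, 61 mm long, hinged along its top edge 64 mm above the shelf at the cabinet's x = 0. A spring (0.12 N m shut, 0.3 N m wide open) shuts it unless something is under it; it drags on the bar. It can shut once the insert's rear end is 55 mm or more inside.
- stop: Dark steel stop block on the shelf inside, 16 x 50 x 34 mm high. Origin at the foot of its face to the port, axes as the cabinet's, at the cabinet's x = 158 mm. A locked screw, 12 mm thick, 12 mm above the shelf, sticks out of that face by 8 to 24 mm: not measured, to be felt. The insert is home when its front bears on the screw with 5 N or more; over 25 N harms it.
- insert: Dark steel die insert: block 70 (x) x 46 (y) x 24 mm high with a round boss 30 mm across and 12 mm high on top, about 0.66 kg. Origin at the centre of its underside, x along its length, roughly in the push direction. It starts on the outer shelf, just before the rails' mouth, a little off the middle and askew.
- bar: Push bar, 306 mm, 0.26 kg. Origin in the middle of its wooden grip (100 x 24 x 28 mm high), on the axis; x along the steel shaft (12 mm thick) to the head, z up. Head: plate 36 mm wide, 6 mm thick, front face 215 mm ahead of the origin, from 25 mm below the axis to 3 mm above. Push with the axis about 30 mm above the shelf. Balances near the grip's front end.
- rest: Dark steel rest for the bar, fixed to the bench: a base strip with two upright V saddles that carry the shaft, 80 mm ahead of and 70 mm behind the rest's origin (its x is the bar's direction), tops about 89 mm above the bench. Origin on the bench below the middle of the bar's grip.
- cradle (a point): Point 75 mm above the rest's origin where the bar's origin lies when the bar is in both saddles.
- die: Bystander: dark die block 85 x 60 x 50 mm high with a round and a square boss. Origin at the centre of its underside.
- brush: Bystander: brush lying on the bench beyond the rest. Origin under its middle.
- tin: Bystander: plain steel can, 66 mm across and 85 mm high. Origin at the centre of its underside.
There are look-alikes about, which are no part of the job. Of the things like the rest, leave any that is brown or pink; of the rest the larger one is meant.

How it is judged:
By the outcome, as a careful person would: the job done as asked, in the order asked, and still so for the second after the job is handed in, with the robot touching nothing.
It also fails if it takes over 70 s, if anything falls off the work surface, if the arm or the gripper's body presses on something with over 40 N, if the wrist force passes 120 N, or if a joint passes its speed limit or range.

## Working session

There is one attempt and no reset: what is moved stays moved. The work goes in short steps, each a Python script; the robot and the scene stay as the last script left them, time stands still between calls to the robot, and variables do not carry over. Pictures are saved under pics/ and viewed, and the job is handed in when it is done.

```bash
mkdir -p pics; ls; python3 - <<'E'
from plant import r
import cv2
o=r.observe(); print(o)
for n in ("scene","top","wrist"):
    c=r.capture(n); cv2.imwrite(f"pics/{n}0.png",c["img"][:,:,::-1]); print(n,c["fx"],c["fy"],c["cx"],c["cy"],c["world_to_cam"].round(4).tolist())
E
```

```text
pics
{'time': 0.0, 'qpos': array([-1.26170599e+00,  4.94050423e-01,  1.34606636e+00, -3.98393396e-04,
        1.30263885e+00, -9.55682327e-02]), 'qd': array([-5.17678528e-04, -5.87014600e-04,  3.79879236e-05, -4.53750293e-04,
       -4.22491234e-04,  2.41392523e-03]), 'effort': array([  1.28853668, -87.13399887, -38.08828354,   0.66380298,
        -0.15669043,   0.14141578]), 'tcp_pos': array([ 0.24578189, -0.5742091 ,  0.21344284]), 'orientation': array([-5.57715514e-04,  9.79590349e-01,  2.01003417e-01, -2.52916067e-04]), 'force': array([ 0.59113922, -0.04931745,  0.5128728 ]), 'moment': array([-0.0301702 ,  0.01923658, -0.00766098]), 'width': 1.0045821609447791}
scene 394.126446021518 394.126446021518 256.56963472176363 191.4852540285464 [[0.3253, 0.9456, 0.0062, -0.2987], [0.6626, -0.2233, -0.7149, -0.2966], [-0.6746, 0.2366, -0.6992, 1.6002], [0.0, 0.0, 0.0, 1.0]]
top 479.53925142007444 479.53925142007444 259.6984610871355 182.69566464145174 [[0.0035, -0.9998, 0.0185, 0.095], [-0.994, -0.0056, -0.1097, 0.582], [0.1098, -0.018, -0.9938, 1.3232], [0.0, 0.0, 0.0, 1.0]]
wrist 272.96592917183807 272.96592917183807 256.26459942393427 191.0222343462173 [[0.3952, -0.9186, -0.0004, -0.6243], [-0.8768, -0.3774, 0.298, -0.0343], [-0.2739, -0.1174, -0.9546, 0.3912], [0.0, 0.0, 0.0, 1.0]]
```

View pics/scene0.png

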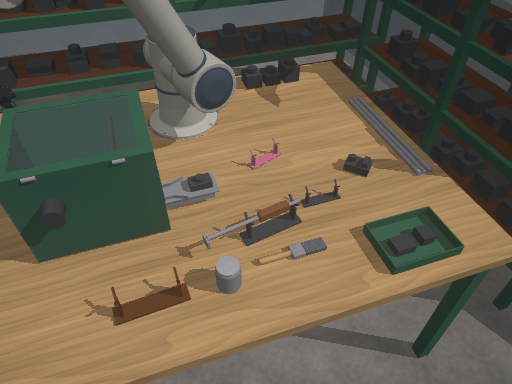

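View pics/top0.png

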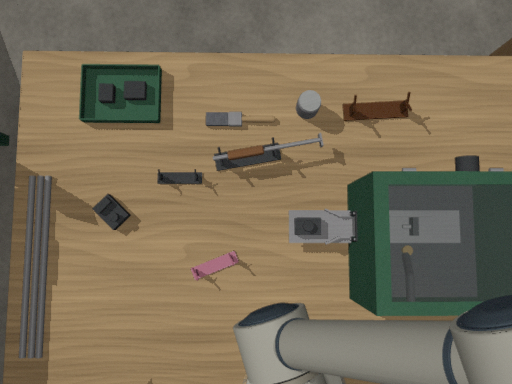

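View pics/wrist0.png

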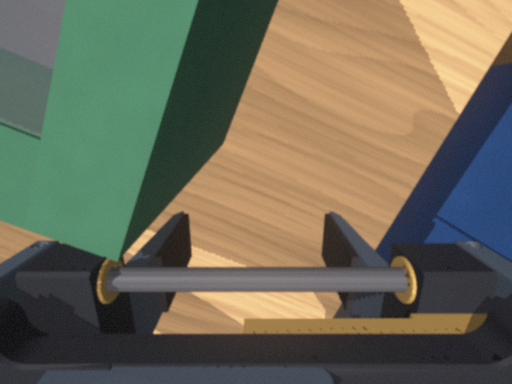

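Four rest-like things appear in the top view: a dark one carrying the bar (248,157), a smaller dark one (180,178), a pink one (215,265) and a brown one (377,110). The larger dark one, which holds the bar, fits the description. I'll confirm it in enlarged crops.

```bash
python3 - <<'E'
import cv2
t=cv2.imread("pics/top0.png"); s=cv2.imread("pics/scene0.png")
cv2.imwrite("pics/t_rest.png",cv2.resize(t[120:200,150:340],None,fx=4.2,fy=4.2,interpolation=cv2.INTER_CUBIC))
cv2.imwrite("pics/t_shelf.png",cv2.resize(t[160:290,280:480],None,fx=4,fy=4,interpolation=cv2.INTER_CUBIC))
cv2.imwrite("pics/s_rest.png",cv2.resize(s[160:300,150:350],None,fx=4,fy=4,interpolation=cv2.INTER_CUBIC))
E
```

```text
(no output)
```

View pics/t_rest.png

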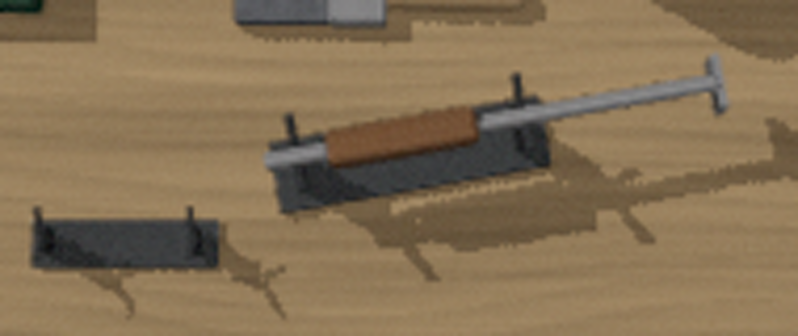

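View pics/t_shelf.png

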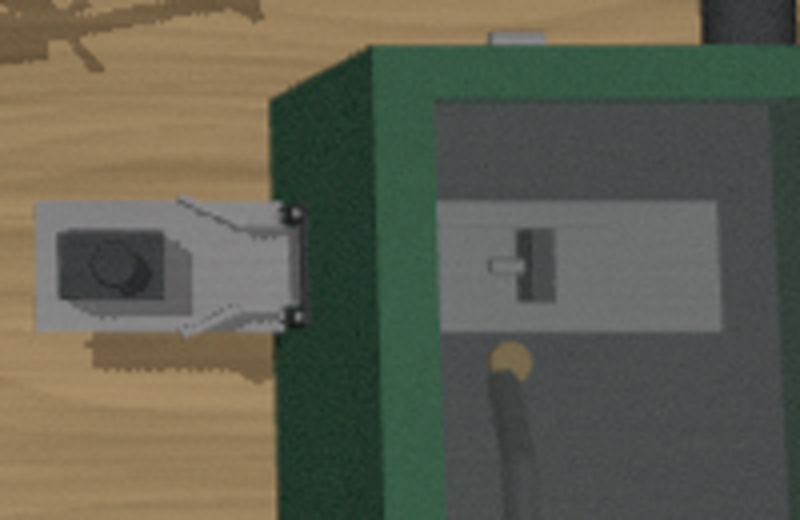

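View pics/s_rest.png

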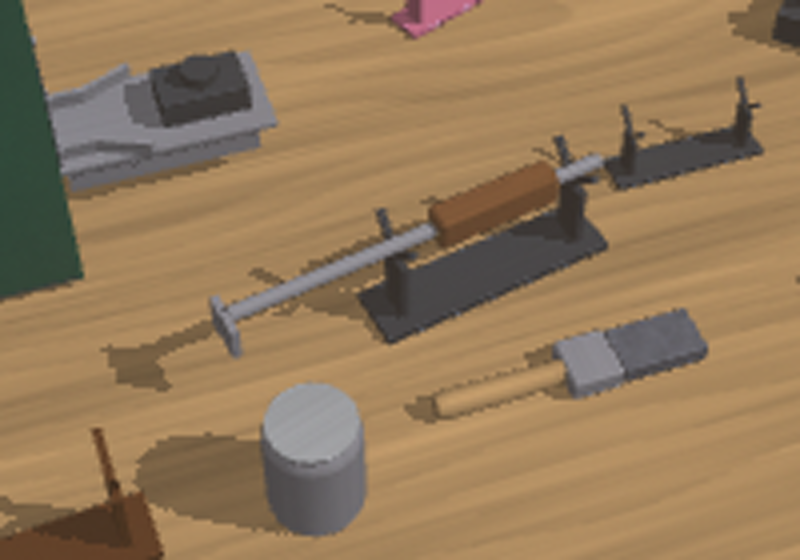

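The crops confirm it: the bar lies in the larger dark rest, and the other dark rest is shorter and empty. The insert is on the outer shelf, and the stop and its screw show through the lid window. Next I measure.

```bash
cat > h.py <<'E'
import numpy as np, cv2
def ray(c,u,v):
    M=c["world_to_cam"];R=M[:3,:3];t=M[:3,3]
    o=-R.T@t; d=R.T@np.array([(u-c["cx"])/c["fx"],(v-c["cy"])/c["fy"],1.]); return o,d
def onz(c,u,v,z):
    o,d=ray(c,u,v); return o+d*(z-o[2])/d[2]
def proj(c,p):
    q=c["world_to_cam"]@np.append(p,1); return np.array([c["fx"]*q[0]/q[2]+c["cx"],c["fy"]*q[1]/q[2]+c["cy"]])
E
python3 - <<'E'
from plant import r
from h import *
c=r.capture("top"); im=c["img"].astype(int)
hsv=cv2.cvtColor(c["img"],cv2.COLOR_RGB2HSV).astype(int)
o,_=ray(c,0,0); print("cam",o)
S=hsv[...,1];V=hsv[...,2]
# shelf outer and inner profile
for col in (291,300,305,310,318,324):
    print(col,"S",S[205:248,col].tolist())
for col in (400,430,455): print(col,"V",V[205:248,col].tolist())
for row in (215,225,235): print(row,"S L",S[row,282:300].tolist(),"V R",V[row,450:470].tolist())
# bar: brown grip
R,G,B=im[...,0],im[...,1],im[...,2]
print("grip sample",c["img"][153,246],hsv[153,246],"wood",hsv[120,180],"head",hsv[138,320],"shaft",hsv[146,290],"ins",hsv[225,300],hsv[225,308])
E
```

```text
cam [0.43289908 0.1220816  1.37706035]
291 S [102, 102, 98, 104, 98, 23, 0, 2, 4, 2, 2, 2, 2, 2, 6, 2, 6, 2, 4, 4, 6, 2, 4, 0, 6, 2, 2, 2, 4, 4, 2, 4, 2, 2, 4, 6, 4, 23, 84, 100, 98, 102, 96]
300 S [100, 100, 98, 98, 97, 19, 2, 4, 2, 4, 2, 4, 3, 11, 4, 20, 16, 8, 12, 20, 22, 20, 15, 4, 4, 9, 4, 12, 12, 8, 3, 0, 2, 2, 2, 4, 6, 22, 82, 98, 102, 97, 98]
305 S [101, 102, 98, 97, 101, 21, 2, 2, 4, 2, 0, 2, 5, 11, 23, 4, 9, 4, 17, 9, 22, 27, 12, 12, 17, 14, 4, 8, 12, 4, 5, 3, 3, 0, 5, 0, 6, 18, 84, 101, 107, 104, 98]
310 S [106, 99, 99, 102, 98, 23, 0, 4, 4, 4, 2, 4, 3, 4, 4, 9, 17, 13, 9, 9, 17, 13, 8, 24, 12, 4, 19, 31, 16, 9, 5, 5, 5, 5, 2, 4, 6, 16, 76, 101, 106, 103, 104]
318 S [99, 100, 107, 101, 100, 19, 2, 4, 2, 4, 4, 2, 5, 7, 12, 8, 12, 4, 12, 16, 15, 12, 24, 22, 8, 12, 19, 11, 11, 8, 3, 5, 0, 3, 4, 2, 2, 20, 76, 104, 110, 99, 106]
324 S [98, 96, 99, 91, 59, 26, 2, 2, 2, 2, 2, 2, 4, 2, 2, 5, 8, 3, 3, 0, 0, 5, 3, 3, 3, 3, 5, 8, 3, 8, 8, 3, 5, 8, 2, 2, 2, 18, 84, 104, 104, 107, 106]
400 V [79, 76, 77, 75, 78, 97, 113, 114, 113, 113, 113, 109, 110, 114, 111, 115, 113, 113, 111, 113, 
[... 461 characters left out ...]
, 113, 110, 111, 113, 109, 111, 112, 114, 112, 103, 86, 77, 77, 79, 79]
215 S L [99, 95, 95, 95, 96, 97, 78, 17, 6, 2, 4, 4, 4, 6, 4, 4, 4, 0] V R [114, 113, 112, 113, 108, 113, 113, 113, 111, 93, 79, 76, 75, 78, 76, 72, 73, 77, 79, 74]
225 S L [101, 101, 100, 100, 102, 99, 80, 15, 2, 6, 4, 4, 3, 11, 12, 4, 8, 12] V R [111, 108, 109, 110, 111, 109, 111, 113, 109, 98, 82, 78, 73, 77, 74, 77, 76, 77, 74, 75]
235 S L [100, 98, 103, 103, 99, 100, 86, 15, 4, 2, 4, 4, 2, 4, 2, 5, 6, 3] V R [112, 113, 112, 113, 111, 111, 114, 111, 114, 111, 82, 76, 71, 73, 77, 76, 71, 76, 75, 77]
grip sample [117  82  59] [ 12 126 117] wood [ 18 101 147] head [150   2 110] shaft [ 0  6 91] ins [78 22 59] [75  8 63]
```

```bash
python3 - <<'E'
from plant import r
from h import *
c=r.capture("top");s=r.capture("scene")
im=c["img"]; hsv=cv2.cvtColor(im,cv2.COLOR_RGB2HSV).astype(int)
for nm,pts in dict(top=[(291,209.7),(318,209.7),(400,209.95),(430,209.9),(455,209.8)],bot=[(291,242.5),(318,242.5),(400,242.6),(430,242.55),(455,242.5)],L=[(288.5,215),(288.5,235)],R=[(459,215),(459.5,235)]).items():
    print(nm,[onz(c,u,v,.05)[:2].round(4).tolist() for u,v in pts])
# grip mask
m=((hsv[...,0]<15)&(hsv[...,1]>108)&(hsv[...,2]<140)).astype(np.uint8); 
m[:135]=0;m[170:]=0;m[:,:220]=0;m[:,275:]=0
rc=cv2.minAreaRect(cv2.findNonZero(m)); print("grip",m.sum(),rc, onz(c,*rc[0],.089))
b=cv2.boxPoints(rc); print([onz(c,u,v,.089)[:2].round(4).tolist() for u,v in b])
# shaft+head
m=((hsv[...,1]<25)&(hsv[...,2]>70)).astype(np.uint8)
print("head px"); 
n,l,st,ce=cv2.connectedComponentsWithStats(m[125:175,200:340]); print(st,ce)
mi=((hsv[...,2]<75)&(hsv[...,1]<60)).astype(np.uint8); mi[:205]=0;mi[245:]=0;mi[:,:285]=0;mi[:,325:]=0
rc=cv2.minAreaRect(cv2.findNonZero(mi)); print("ins",mi.sum(),rc,onz(c,*rc[0],.074),[onz(c,u,v,.074)[:2].round(4).tolist() for u,v in cv2.boxPoints(rc)])
for rr in range(212,238): print(rr,hsv[rr,290:330,2].tolist())
E
```

```text
top [[0.5047, 0.011], [0.505, -0.064], [0.5054, -0.2927], [0.5059, -0.3767], [0.5065, -0.4469]]
bot [[0.4145, 0.0113], [0.4147, -0.0631], [0.4152, -0.2901], [0.4156, -0.3735], [0.416, -0.4432]]
L [[0.49, 0.018], [0.435, 0.0181]]
R [[0.492, -0.4576], [0.4367, -0.4566]]
grip 308 ((245.13088989257812, 152.24160766601562), (9.094764709472656, 35.97356033325195), 79.99201965332031) [0.65828931 0.13863522 0.089     ]
[[0.6617, 0.189], [0.6796, 0.0927], [0.6549, 0.0883], [0.6371, 0.1844]]
head px
[[   0    0  140   50 6689]
 [  28    0   13    1   13]
 [  64    8   59   18  233]
 [  13   29   15    6   63]
 [  16   38    1    1    1]
 [  17   44    1    1    1]] [[69.2000299  24.67992226]
 [34.          0.        ]
 [93.97424893 18.66523605]
 [19.84126984 31.50793651]
 [16.         38.        ]
 [17.         44.        ]]
ins 439 ((307.5, 226.0), (16.0, 25.0), 90.0) [ 0.45937717 -0.03165759  0.074     ] [[0.4809, 0.0022], [0.4812, -0.0659], [0.4379, -0.0654], [0.4377, 0.0024]]
212 [132, 133, 131, 128, 129, 130, 127, 131, 130, 131, 131, 130, 129, 129, 129, 128, 128, 128, 128, 129, 128, 128, 
[... 3875 characters left out ...]
 [132, 132, 134, 131, 113, 69, 58, 55, 56, 60, 69, 71, 70, 66, 69, 68, 68, 66, 67, 71, 63, 62, 61, 61, 63, 65, 61, 63, 65, 60, 67, 90, 93, 94, 98, 95, 95, 95, 124, 129]
235 [133, 132, 133, 132, 129, 127, 125, 98, 88, 92, 93, 95, 93, 93, 94, 93, 93, 93, 93, 93, 93, 90, 94, 94, 93, 92, 92, 92, 92, 92, 95, 95, 100, 96, 98, 98, 99, 98, 127, 131]
236 [134, 133, 135, 136, 134, 133, 133, 130, 106, 98, 101, 99, 97, 99, 97, 96, 97, 98, 97, 97, 98, 95, 98, 98, 94, 97, 96, 95, 95, 98, 98, 97, 95, 94, 97, 94, 94, 98, 126, 130]
237 [134, 137, 135, 136, 136, 136, 134, 134, 129, 129, 105, 101, 98, 97, 98, 99, 99, 99, 96, 95, 98, 96, 96, 98, 97, 96, 96, 99, 100, 95, 96, 94, 93, 92, 93, 95, 92, 94, 125, 130]
```

```bash
python3 - <<'E'
from plant import r
from h import *
c=r.capture("top");s=r.capture("scene");w=r.capture("wrist")
o,_=ray(w,0,0);st=r.observe();print("wristcam-tcp",o-st["tcp_pos"])
hsv=cv2.cvtColor(c["img"],cv2.COLOR_RGB2HSV).astype(int)
P=[]
for col in list(range(214,226))+list(range(268,316)):
    rows=np.arange(130,166); m=(hsv[130:166,col,1]<40)&(hsv[130:166,col,2]>68)
    y=154.8-(col-214)*(154.8-139)/106 # rough
    m&=abs(rows-y)<5
    if m.sum(): P.append((col,rows[m].mean(),m.sum()))
P=np.array(P)
W=np.array([onz(c,u,v,.079)[:2] for u,v,_ in P])
f=np.polyfit(W[:,1],W[:,0],1); res=W[:,0]-np.polyval(f,W[:,1]); k=abs(res)<.003; f=np.polyfit(W[k,1],W[k,0],1)
print("fit x=f(y)",f,"res",res.std(),k.sum(),len(k),"yaw off -y deg",np.degrees(np.arctan(-f[0])))
for p in P[::6]: print(p.round(2), end=" ")
print()
for rr in range(132,152): print(rr,hsv[rr,308:328,2].tolist(), hsv[rr,318,1])
for rr in range(152,162): print(rr,hsv[rr,208:234,1].tolist())
E
```

```text
wristcam-tcp [0.07785834 0.03380717 0.16985703]
fit x=f(y) [-0.18414703  0.68607233] res 0.0008420294625689885 60 60 yaw off -y deg 10.43395645970022
[214.  157.5   4. ] [220.  156.5   4. ] [268. 148.   5.] [274. 147.   5.] [280. 146.   3.] [286. 145.   3.] [292.  143.5   4. ] [298.  142.5   4. ] [304.  141.5   4. ] [310.  140.5   4. ] 
132 [155, 159, 156, 154, 156, 155, 156, 154, 157, 155, 156, 151, 146, 154, 156, 156, 157, 153, 150, 125] 96
133 [157, 158, 160, 160, 159, 160, 158, 159, 160, 161, 138, 133, 132, 149, 157, 159, 160, 157, 161, 152] 83
134 [157, 160, 160, 158, 159, 158, 159, 158, 158, 148, 103, 116, 127, 143, 156, 160, 157, 159, 158, 161] 52
135 [157, 153, 153, 152, 154, 154, 156, 152, 158, 134, 92, 104, 129, 141, 155, 157, 157, 157, 158, 156] 25
136 [154, 155, 153, 155, 154, 152, 154, 155, 154, 140, 92, 105, 125, 137, 152, 155, 155, 156, 154, 155] 42
137 [156, 156, 156, 156, 157, 155, 157, 158, 155, 141, 101, 96, 124, 133, 151, 155, 156, 155, 155, 155] 35
138 [158, 162, 163, 148, 134, 141, 134, 131, 130, 129, 125, 122, 113, 127, 151, 160, 158, 159, 159, 160] 6
139 [138,
[... 1770 characters left out ...]
 11, 3, 5, 2, 2, 4, 2, 0, 6, 2, 2, 34, 116, 140, 139, 138, 138, 139]
156 [99, 98, 97, 100, 87, 30, 2, 0, 2, 2, 4, 4, 4, 2, 0, 0, 2, 2, 4, 18, 108, 126, 141, 138, 137, 132]
157 [101, 101, 101, 101, 68, 16, 6, 4, 4, 2, 2, 4, 0, 2, 2, 0, 5, 7, 3, 3, 113, 144, 140, 142, 147, 138]
158 [97, 104, 102, 100, 79, 17, 2, 2, 4, 4, 4, 0, 5, 3, 8, 6, 11, 9, 0, 15, 109, 146, 142, 133, 126, 147]
159 [99, 101, 96, 102, 97, 29, 0, 5, 6, 8, 3, 7, 19, 0, 12, 10, 11, 6, 10, 13, 45, 125, 132, 168, 160, 118]
160 [96, 98, 100, 100, 95, 80, 63, 8, 12, 11, 12, 12, 13, 10, 39, 0, 19, 17, 12, 11, 16, 19, 16, 9, 13, 4]
161 [97, 98, 97, 99, 96, 97, 96, 65, 4, 25, 9, 16, 14, 22, 55, 34, 17, 16, 24, 0, 12, 6, 5, 13, 4, 12]
```

```bash
python3 - <<'E'
from plant import r
from h import *
c=r.capture("top")
d=np.array([np.sin(np.radians(10.4)),-np.cos(np.radians(10.4))])
hsv=cv2.cvtColor(c["img"],cv2.COLOR_RGB2HSV).astype(int)
print("S row151",hsv[148,255:272,1].tolist(), "row149",hsv[149,255:272,1].tolist())
for nm,u,v,z,x in [("tail",212.5,157,.076,-91),("gripback",227.3,156,.082,-50),("headfront",320.8,139.5,.076,215)]:
    p=onz(c,u,v,z)[:2]; o=p-d*x/1000; print(nm,p.round(4),"->origin",o.round(4),"along",(o@d).round(4))
# front shaft-only line
P=[]
for col in range(284,316):
    rows=np.arange(134,152); S=hsv[134:152,col,1]; wgt=np.clip((80-S)/75,0,1); P.append((col,(rows*wgt).sum()/wgt.sum(),wgt.sum()))
P=np.array(P); print(P[::6].round(2).tolist())
W=np.array([onz(c,u,v,.077)[:2] for u,v,_ in P]); f=np.polyfit(W[:,1],W[:,0],1); print(f,np.degrees(np.arctan(-f[0])),"x at y=.135",np.polyval(f,.135))
# IK
down=lambda a:[0,np.cos(a/2),np.sin(a/2),0]
for nm,p,a in [("rest",(.665,.11,.056+.0),-79.6),("pre",(.4595,.2,.061),-89.8),("home",(.46,-.04,.061),-89.8)]:
    for add in (0,180):
        q=r.solve_ik(list(p),down(np.radians(a+add))); print(nm,add,None if q is None else np.round(q,2))
E
```

```text
S row151 [138, 135, 134, 137, 138, 142, 136, 143, 69, 10, 2, 4, 4, 6, 2, 2, 4] row149 [135, 129, 131, 131, 139, 140, 132, 140, 69, 7, 4, 0, 4, 0, 4, 2, 5]
tail [0.6467 0.2281] ->origin [0.6632 0.1386] along -0.0166
gripback [0.6488 0.1873] ->origin [0.6578 0.1381] along -0.0171
headfront [ 0.6977 -0.07  ] ->origin [0.6589 0.1414] along -0.0202
[[284.0, 145.53, 3.91], [290.0, 144.49, 3.97], [296.0, 143.47, 4.01], [302.0, 142.33, 3.75], [308.0, 141.21, 3.99], [314.0, 139.98, 3.68]]
[-0.1884376   0.68613306] 10.671542597641576 x at y=.135 0.660693980995556
rest 0 [ 0.08  0.73  1.36 -0.    1.05  3.04]
rest 180 [ 0.08  0.73  1.36 -0.    1.05 -0.11]
pre 0 [ 0.29  0.54  1.81 -0.    0.79 -2.85]
pre 180 [ 0.29  0.54  1.81 -0.    0.79  0.29]
home 0 [-0.22  0.51  1.91 -0.    0.73  2.92]
home 180 [-0.22  0.51  1.91 -0.    0.73 -0.22]
```

```bash
python3 - <<'E'
from plant import r
from h import *
d=lambda a:[0,np.cos(np.radians(a)/2),np.sin(np.radians(a)/2),0]
p=r.observe()["tcp_pos"]
r.servo_line([p[0],p[1],.43],rate=.25); print(r.observe()["time"])
A=180-79.5
# grasp point at bar x=+28
r.movep([.665,.112,.36],d(A)); print(r.observe()["time"])
r.servo_line([.665,.112,.20],rate=.2)
o=r.observe(); print(o["time"],o["tcp_pos"],o["force"])
w=r.capture("wrist"); cv2.imwrite("pics/w1.png",w["img"][:,:,::-1])
cv2.imwrite("pics/t1.png",r.capture("top")["img"][:,:,::-1])
E
```

```text
1.5167
4.3583
5.3083 [0.66567352 0.11194939 0.2012309 ] [ 2.76730263  1.15177492 -1.44849066]
```

View pics/w1.png

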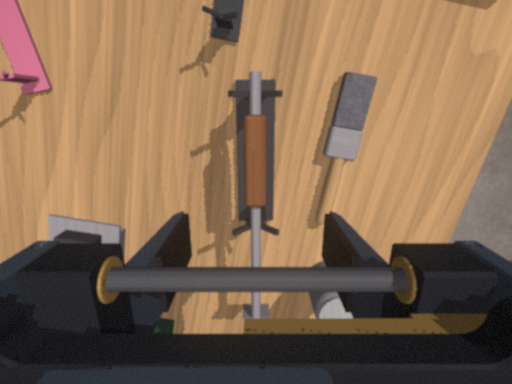

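The wrist view shows the bar running vertically at col ~256, with the grip over rows 115–207 and both saddles at rows 93 and 228. I'll fit its axis from this view.

```bash
python3 - <<'E'
from plant import r
from h import *
w=r.capture("wrist"); hsv=cv2.cvtColor(w["img"],cv2.COLOR_RGB2HSV).astype(int)
P=[]
for row in list(range(73,90))+list(range(212,222))+list(range(238,262)):
    cols=np.arange(242,270); S=hsv[row,242:270,1];V=hsv[row,242:270,2]; m=(S<60)&(V>85); 
    if m.sum()>4: P.append((row,cols[m].mean(),m.sum()))
P=np.array(P);print(P[::5].round(1).tolist())
W=np.array([onz(w,v,u,.078)[:2] for u,v,_ in P]); f=np.polyfit(W[:,1],W[:,0],1); print("shaft",f,np.degrees(np.arctan(-f[0])),"x at .1387",np.polyval(f,.1387),"res",(W[:,0]-np.polyval(f,W[:,1])).std())
print("S col256 tail",hsv[66:76,255,1].tolist(),"gripback V/S",hsv[108:122,255,1].tolist(),"front",hsv[200:213,255,1].tolist(), hsv[200:213,261,1].tolist())
g=((hsv[...,0]<16)&(hsv[...,1]>110)).astype(np.uint8); g[:105]=0;g[215:]=0;g[:,:238]=0;g[:,275:]=0
print(cv2.boundingRect(cv2.findNonZero(g)))
d=np.array([np.sin(np.radians(10.5)),-np.cos(np.radians(10.5))])
for nm,u,v,z,x in [("tail",255,71.,.078,-91),("gback",255,114.5,.089,-50),("gfront",255,206.5,.089,50)]:
    p=onz(w,u,v,z)[:2];print(nm,p,p-d*x/1000)
E
```

```text
[[73.0, 255.0, 11.0], [78.0, 255.0, 11.0], [83.0, 255.0, 13.0], [88.0, 255.0, 13.0], [215.0, 255.5, 10.0], [220.0, 255.5, 10.0], [241.0, 255.5, 10.0], [246.0, 255.5, 10.0], [251.0, 255.5, 10.0], [256.0, 255.0, 9.0], [261.0, 255.5, 8.0]]
shaft [-0.18788177  0.68616356] 10.640784851428794 x at .1387 0.6601043631682596 res 0.00034738125663285935
S col256 tail [114, 114, 113, 111, 95, 55, 17, 13, 13, 13] gripback V/S [11, 13, 10, 11, 16, 18, 38, 108, 136, 141, 146, 141, 145, 145] front [145, 148, 150, 144, 144, 134, 91, 38, 15, 11, 13, 17, 13] [141, 148, 144, 135, 142, 139, 117, 71, 26, 25, 18, 25, 30]
(244, 114, 31, 101)
tail [0.6432342  0.22793397] [0.65981764 0.13845778]
gback [0.65076006 0.18747391] [0.65987184 0.13831117]
gfront [0.66858609 0.0913276 ] [0.65947432 0.14049034]
```

```bash
python3 - <<'E'
from plant import r
from h import *
d=lambda a:[0,np.cos(np.radians(a)/2),np.sin(np.radians(a)/2),0]
r.servo_line([.6652,.1115,.056],rate=.15,attitude=d(100.6))
r.hold(.2); o=r.observe(); print(o["time"],o["tcp_pos"],o["force"],o["moment"])
r.close_gripper(grip_force=50); o=r.observe(); print(o["time"],o["width"]*91,o["tcp_pos"],o["force"],o["moment"])
r.servo_line([.6652,.1115,.061],rate=.03); r.hold(.2); o=r.observe(); print(o["time"],o["tcp_pos"],o["force"],o["moment"])
r.servo_line([.6652,.1115,.125],rate=.12); r.hold(.2); o=r.observe(); print(o["time"],o["tcp_pos"],o["force"],o["moment"],o["width"]*91)
for n in ("wrist","scene","top"): cv2.imwrite(f"pics/{n}2.png",r.capture(n)["img"][:,:,::-1])
E
```

```text
6.7667 [0.66564742 0.11153244 0.05681194] [ 1.81643727  0.3218591  -1.3117937 ] [-0.05957751 -0.28828189 -0.14518292]
7.8 23.626975010507422 [0.66479569 0.11143562 0.05585319] [-0.17513786 -0.04064935 -0.58512589] [-0.12412439  0.12422156 -0.13401763]
8.3167 [0.66516631 0.11148392 0.06092601] [ 2.07226524 -0.04850616 -3.37801749] [-0.05162646 -0.34822209 -0.14673381]
9.2 [0.66469579 0.11145899 0.12402944] [ 2.69489963  0.25432327 -4.27377988] [-0.02036227 -0.32436264 -0.15802221] 23.674685760635832
```

```bash
python3 - <<'E'
import cv2,numpy as np
s=cv2.imread("pics/scene2.png")[130:280,160:360]; w=cv2.imread("pics/wrist2.png")
cv2.imwrite("pics/m2.png",np.hstack([cv2.resize(s,(480,360)),cv2.resize(w,(320,240))[:,:].copy() if 0 else cv2.copyMakeBorder(cv2.resize(w,(320,240)),0,120,0,0,cv2.BORDER_CONSTANT)]))
E
```

```text
(no output)
```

View pics/m2.png

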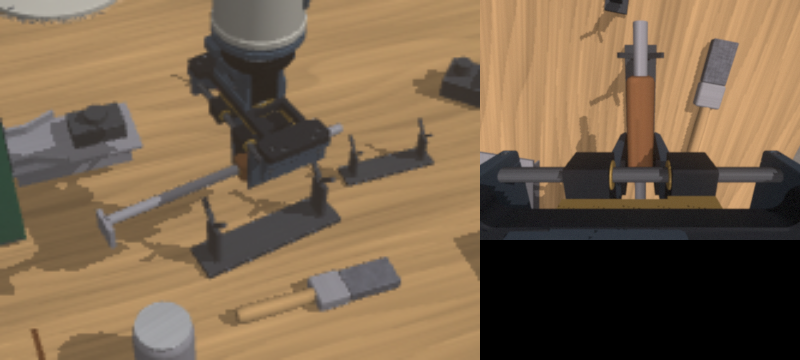

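Bar gripped and lifted level, rest empty. Moving to the pre-push pose behind the insert.

```bash
python3 - <<'E'
from plant import r
from h import *
d=lambda a:[0,np.cos(np.radians(a)/2),np.sin(np.radians(a)/2),0]
r.servo_line([.4589,.222,.125],rate=.22,attitude=d(90.2))
r.servo_line([.4589,.222,.061],rate=.12)
r.servo_line([.459,.204,.061],rate=.08); r.hold(.25)
o=r.observe(); print(o["time"],o["tcp_pos"],o["force"],o["moment"],o["width"]*91)
c=r.capture("top");s=r.capture("scene")
t=cv2.resize(c["img"][180:270,220:370],None,fx=4,fy=4,interpolation=cv2.INTER_CUBIC); ss=cv2.resize(s["img"][150:240,130:280],None,fx=4,fy=4,interpolation=cv2.INTER_CUBIC)
cv2.imwrite("pics/t3.png",t[:,:,::-1]);cv2.imwrite("pics/s3.png",ss[:,:,::-1])
E
```

```text
11.875 [0.45901495 0.20417489 0.0610372 ] [ 0.86246947  0.466473   -3.89591642] [-0.0817458  -0.28717828 -0.1180084 ] 24.02243067812361
```

View pics/t3.png

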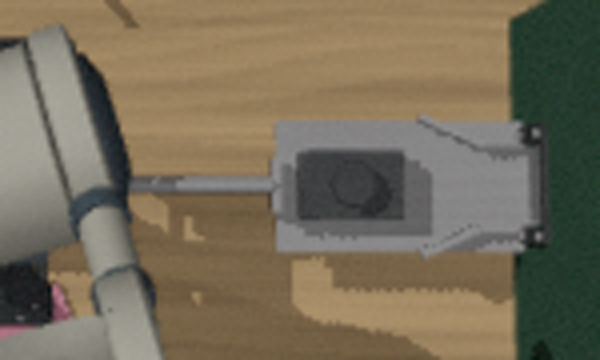

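View pics/s3.png

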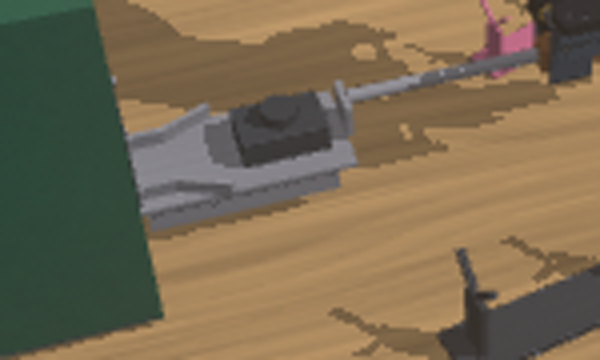

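```bash
cat >> h.py <<'E'
X=lambda y:.4596-.0037*(y-.011)
E
python3 - <<'E'
from plant import r
from h import *
y=.204
b=r.observe()["force"]
while y>.0701:
    y-=.008
    r.servo_line([X(y),y,.061],rate=.05)
    o=r.observe(); f=o["force"]-b; print(round(o["time"],2),round(y,3),o["tcp_pos"].round(4),f.round(1),o["moment"].round(2))
    if f[1]>14 or abs(f[0])>12: print("STOP");break
c=r.capture("top")
t=cv2.resize(c["img"][180:270,220:420],None,fx=4,fy=4,interpolation=cv2.INTER_CUBIC)
cv2.imwrite("pics/t4.png",t[:,:,::-1])
E
```

```text
12.28 0.196 [0.4589 0.1956 0.061 ] [ 0.3 -1.   0.6] [-0.09 -0.3  -0.12]
12.59 0.188 [0.4589 0.1876 0.061 ] [ 0.3 -0.1 -0.4] [-0.11 -0.31 -0.09]
12.9 0.18 [0.4589 0.1798 0.061 ] [-0.1 -0.2  0.4] [-0.08 -0.28 -0.17]
13.21 0.172 [0.4589 0.172  0.061 ] [-0.3 -1.1 -0. ] [-0.07 -0.28 -0.11]
13.52 0.164 [0.459 0.164 0.061] [-0.4 -1.2 -0.8] [-0.06 -0.35 -0.15]
13.82 0.156 [0.459 0.156 0.061] [-0.1  0.3 -0.3] [-0.08 -0.33 -0.15]
14.13 0.148 [0.4591 0.1479 0.061 ] [ 0.5 -1.1 -1.4] [-0.13 -0.36 -0.2 ]
14.44 0.14 [0.4591 0.14   0.061 ] [ 0.6 -0.5 -0.8] [-0.07 -0.37 -0.1 ]
14.75 0.132 [0.4591 0.132  0.061 ] [-0.2 -0.4  0.5] [-0.03 -0.28 -0.11]
15.06 0.124 [0.4592 0.124  0.061 ] [ 0.5  0.4 -0.3] [-0.08 -0.34 -0.25]
15.37 0.116 [0.4592 0.1159 0.061 ] [ 0.8 -2.   0.4] [-0.06 -0.36 -0.14]
15.68 0.108 [0.4592 0.108  0.061 ] [ 0.9 -0.3 -0.7] [-0.05 -0.4  -0.08]
15.98 0.1 [0.4593 0.1    0.061 ] [-0.3 -0.3  0.1] [-0.05 -0.33 -0.11]
16.29 0.092 [0.4593 0.092  0.061 ] [ 0.3 -1.2  0.7] [ 0.01 -0.3  -0.1 ]
16.6 0.084 [0.4593 0.084  0.061 ] [ 0.1 -0.9  0.6] [-0.07 -0.35 -0.22]
16.91 0.076 [0.4593 0.076  0.061 ] [ 0.3 -1.5 -1. ] [-0.14 -0.3  -0.12]
17.22 0.068 [0.4594 0.068  0.061 ] [ 0.1 -0.2 -0.6] [-0.05 -0.32 -0.19]
```

View pics/t4.png

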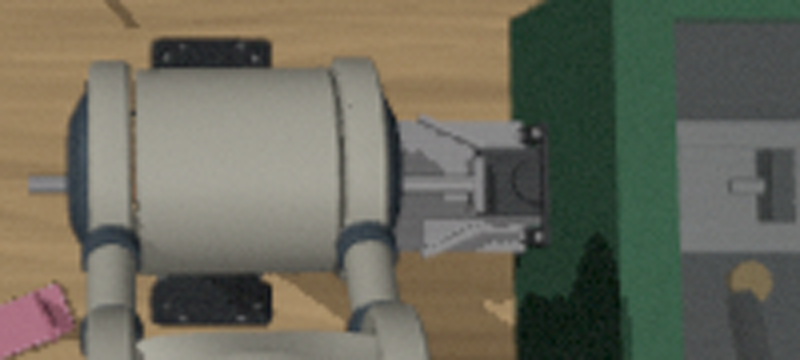

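```bash
python3 - <<'E'
from plant import r
from h import *
def favg(n=5):
    F=[]
    for _ in range(n): r.hold(.02); F.append(r.observe()["force"])
    return np.mean(F,0)
y=.068
while y>-.0149:
    y=max(y-.012,-.015)
    r.servo_line([X(y),y,.061],rate=.05)
    f0=r.observe()["force"]; f=favg(4); o=r.observe(); print(round(o["time"],2),round(y,3),o["tcp_pos"].round(4),f0.round(1),f.round(1),o["moment"].round(2))
    if max(f[1],f0[1])>15 or abs(f[0])>14: print("STOP");break
c=r.capture("top")
t=cv2.resize(c["img"][180:270,280:480],None,fx=4,fy=4,interpolation=cv2.INTER_CUBIC)
cv2.imwrite("pics/t5.png",t[:,:,::-1])
E
```

```text
17.73 0.056 [0.4594 0.056  0.061 ] [ 3.   1.4 -3.2] [ 2.6  0.3 -3.9] [-0.15 -0.35 -0.15]
18.18 0.044 [0.4595 0.044  0.061 ] [ 3.   1.  -3.4] [ 2.1  0.3 -4. ] [-0.05 -0.34 -0.1 ]
18.64 0.032 [0.4595 0.032  0.061 ] [ 3.2  0.5 -3.1] [ 2.1  0.5 -3.6] [-0.03 -0.31 -0.12]
19.1 0.02 [0.4595 0.0199 0.061 ] [ 2.   0.7 -3.9] [ 2.2  0.4 -4. ] [-0.06 -0.27 -0.1 ]
19.56 0.008 [0.4596 0.008  0.061 ] [ 3.1  0.3 -3.8] [ 2.2  0.3 -4.1] [-0.04 -0.38 -0.1 ]
20.02 -0.004 [ 0.4597 -0.004   0.061 ] [ 2.4  0.7 -3.9] [ 2.3  0.  -4.1] [-0.08 -0.39 -0.16]
20.45 -0.015 [ 0.4595 -0.0149  0.0608] [ 3.   1.  -9.5] [ 3.1  1.4 -8.5] [ 0.98 -0.4  -0.08]
```

View pics/t5.png

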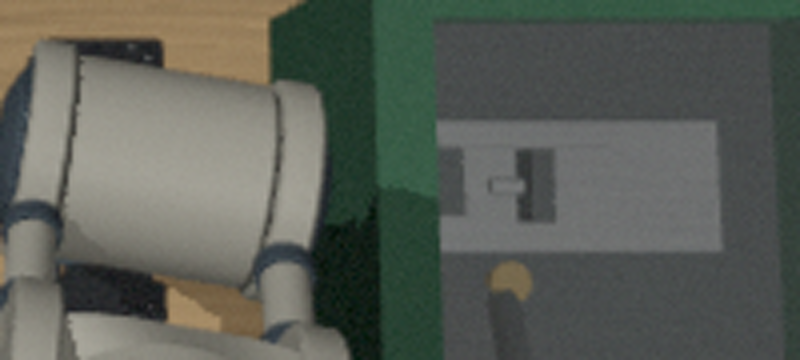

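```bash
cat >> h.py <<'E'
def favg(r,n=5):
    F=[]
    for _ in range(n): r.hold(.02); F.append(r.observe()["force"])
    return np.mean(F,0)
E
python3 - <<'E'
from plant import r
from h import *
y=-.015; step=.002; hist=[]
while y>-.054:
    step=.002 if y>-.0245 else .0005
    y-=step
    r.servo_line([X(y),y,.061],rate=.02 if step>.001 else .01)
    f0=r.observe()["force"]; f=favg(r,3); o=r.observe(); hist.append(f[1]); print(round(o["time"],2),round(y,4),o["tcp_pos"].round(4),f0.round(1),f.round(1),o["moment"].round(2))
    if max(f[1],f0[1])>4.5: print("STOP");break
    if o["time"]>32: break
E
```

```text
20.8 -0.017 [ 0.4595 -0.0167  0.0609] [ 2.6  4.5 -6.7] [ 2.5  4.6 -7.5] [ 1.31 -0.36 -0.15]
STOP
```

The load rise of about 4 N down and 3 N back fits the flap dropping off the boss onto the bar's front edge. The insert still had about 17 mm to go in the picture. I'll take a look, then continue gently.

```bash
python3 - <<'E'
from plant import r
from h import *
y=-.017
for y in np.arange(-.018,-.0275,-.001):
    r.servo_line([X(y),y,.061],rate=.02)
    f0=r.observe()["force"]; f=favg(r,2); o=r.observe(); print(round(o["time"],2),round(y,4),o["tcp_pos"].round(4),f0.round(1),f.round(1),o["moment"].round(2))
    if max(f[1],f0[1])>9: print("STOP");break
c=r.capture("top")
t=cv2.resize(c["img"][180:270,280:480],None,fx=4,fy=4,interpolation=cv2.INTER_CUBIC)
cv2.imwrite("pics/t6.png",t[:,:,::-1])
E
```

```text
21.08 -0.018 [ 0.4594 -0.0176  0.0609] [ 2.3  6.9 -6.7] [ 2.5  6.2 -7. ] [ 1.59 -0.31 -0.12]
21.37 -0.019 [ 0.4595 -0.0186  0.0609] [ 1.9  7.1 -7.2] [ 1.7  6.7 -7.1] [ 1.65 -0.28 -0.14]
21.65 -0.02 [ 0.4594 -0.0195  0.0609] [ 2.2  6.9 -6.5] [ 2.6  7.3 -6.7] [ 1.71 -0.29 -0.12]
21.93 -0.021 [ 0.4594 -0.0205  0.0609] [ 2.9  7.7 -6. ] [ 2.5  7.4 -6.4] [ 1.74 -0.3  -0.11]
22.22 -0.022 [ 0.4594 -0.0216  0.0609] [ 2.5  7.1 -7.5] [ 2.2  5.9 -6.9] [ 1.59 -0.32 -0.16]
22.5 -0.023 [ 0.4594 -0.0226  0.0609] [ 1.7  6.3 -7.3] [ 2.3  6.2 -6.9] [ 1.62 -0.32 -0.13]
22.78 -0.024 [ 0.4594 -0.0236  0.0609] [ 2.1  6.3 -7.1] [ 2.3  6.6 -7. ] [ 1.64 -0.25 -0.13]
23.07 -0.025 [ 0.4594 -0.0246  0.0609] [ 1.9  6.4 -7.1] [ 2.8  7.2 -7. ] [ 1.69 -0.31 -0.13]
23.35 -0.026 [ 0.4594 -0.0256  0.0609] [ 1.3  6.9 -7.5] [ 2.1  6.4 -6.7] [ 1.66 -0.32 -0.18]
23.63 -0.027 [ 0.4594 -0.0266  0.0609] [ 2.   7.  -6.5] [ 1.5  6.4 -7.5] [ 1.57 -0.28 -0.11]
```

View pics/t6.png

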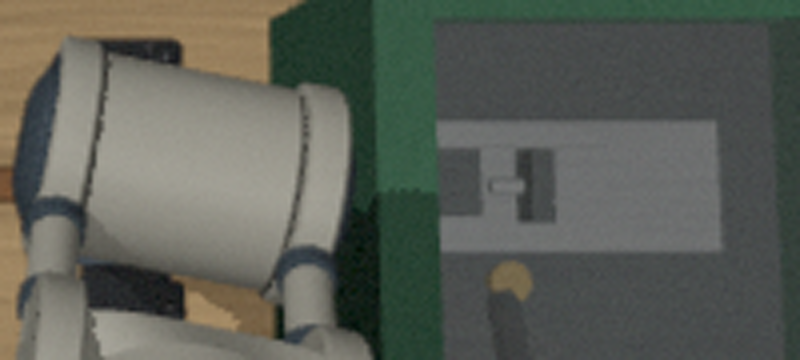

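```bash
python3 - <<'E'
from plant import r
from h import *
y=-.027; 
while y>-.052:
    f=favg(r,2)
    y-=.0005 if f[1]<9 else .00025
    r.servo_line([X(y),y,.061],rate=.01)
    f0=r.observe()["force"]; f=favg(r,3); o=r.observe(); print(round(o["time"],2),round(y,5),o["tcp_pos"].round(4),f0.round(1),f.round(1),o["moment"].round(2))
    if f[1]>17 or f0[1]>19: print("STOP");break
    if o["time"]>33: break
c=r.capture("top")
t=cv2.resize(c["img"][180:270,280:480],None,fx=4,fy=4,interpolation=cv2.INTER_CUBIC)
cv2.imwrite("pics/t7.png",t[:,:,::-1])
E
```

```text
24.02 -0.0275 [ 0.4594 -0.027   0.0609] [ 1.9  7.7 -6.6] [ 2.5  7.7 -6.5] [ 1.74 -0.36 -0.14]
24.35 -0.028 [ 0.4594 -0.0275  0.0609] [ 2.5  7.9 -7. ] [ 1.7  7.9 -6.7] [ 1.8  -0.3  -0.14]
24.68 -0.0285 [ 0.4594 -0.028   0.0609] [ 2.5  7.6 -6.6] [ 2.1  8.  -6.4] [ 1.84 -0.26 -0.11]
25.02 -0.029 [ 0.4594 -0.0285  0.0609] [ 2.9  8.2 -6.6] [ 2.1  7.6 -6.6] [ 1.82 -0.31 -0.15]
25.35 -0.0295 [ 0.4595 -0.0293  0.0609] [ 2.3  3.3 -7.8] [ 1.5  4.  -7.3] [ 1.32 -0.17 -0.26]
25.68 -0.03 [ 0.4595 -0.0298  0.0609] [ 2.1  6.  -8.6] [ 1.8  6.  -7.7] [ 1.54 -0.18 -0.25]
26.02 -0.0305 [ 0.4595 -0.0303  0.0609] [ 2.3  5.9 -7.7] [ 2.1  6.1 -7.4] [ 1.64 -0.27 -0.26]
26.35 -0.031 [ 0.4596 -0.0308  0.061 ] [ 2.9  6.4 -7.9] [ 2.1  5.8 -7.7] [ 1.6  -0.23 -0.2 ]
26.68 -0.0315 [ 0.4596 -0.0313  0.0609] [ 2.1  5.2 -7.8] [ 2.   5.8 -8. ] [ 1.67 -0.19 -0.14]
27.02 -0.032 [ 0.4595 -0.0318  0.0609] [ 2.2  5.8 -8.3] [ 2.1  6.1 -6.9] [ 1.58 -0.23 -0.22]
27.35 -0.0325 [ 0.4596 -0.0323  0.0609] [ 2.1  6.5 -6.1] [ 2.3  6.5 -7.3] [ 1.63 -0.29 -0.22]
27.68 -0.033 [ 0.4596 -0.0328  0.0609] [ 2.9  5.7 -7.3] [ 1.8  6.  -7.6]
[... 168 characters left out ...]
5] [ 2.   6.2 -7.3] [ 1.59 -0.23 -0.17]
28.68 -0.0345 [ 0.4596 -0.0343  0.0609] [ 2.5  6.5 -7.5] [ 2.6  5.9 -7.7] [ 1.61 -0.26 -0.17]
29.02 -0.035 [ 0.4596 -0.0348  0.0609] [ 2.   6.8 -7.5] [ 2.   6.  -7.6] [ 1.58 -0.31 -0.18]
29.35 -0.0355 [ 0.4596 -0.0353  0.0609] [ 1.5  6.3 -7.6] [ 2.1  6.  -7.4] [ 1.65 -0.26 -0.14]
29.68 -0.036 [ 0.4596 -0.0357  0.0609] [ 2.1  7.7 -6.3] [ 1.8  7.4 -7.5] [ 1.79 -0.31 -0.15]
30.02 -0.0365 [ 0.4595 -0.0358  0.061 ] [ 3.7 13.9 -6.9] [ 3.1 13.9 -6.4] [ 2.73 -0.42 -0.08]
30.35 -0.03675 [ 0.4595 -0.0358  0.061 ] [ 2.3 16.2 -5.5] [ 2.7 16.3 -6. ] [ 3.15 -0.43 -0.04]
30.68 -0.037 [ 0.4594 -0.0358  0.0609] [ 2.6 19.9 -6. ] [ 3.5 19.8 -5.1] [ 3.65 -0.49  0.05]
STOP
```

View pics/t7.png

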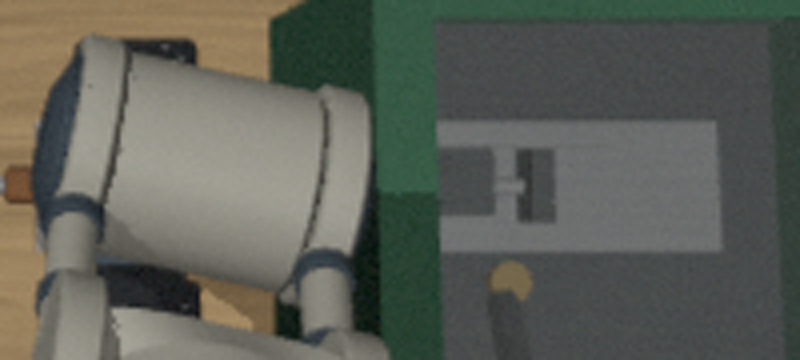

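The screw was felt: the TCP stopped at y=-0.0358 and the force rose from 6 to 19.8 N, so about 14 N on the screw. The image shows the insert's front at the screw tip (crop col 494). Now I draw the bar out.

```bash
python3 - <<'E'
from plant import r
from h import *
for y,v in [(-.034,.02),(-.025,.05),(-.010,.06),(.005,.06),(.02,.08),(.035,.08),(.05,.08),(.12,.15),(.225,.15)]:
    r.servo_line([X(y),y,.061],rate=v)
    o=r.observe(); print(round(o["time"],2),round(y,4),o["tcp_pos"].round(4),o["force"].round(1),o["moment"].round(2))
    if abs(o["force"][1])>18: print("STOP");break
r.servo_line([X(.225),.225,.125],rate=.15); r.hold(.2); o=r.observe();print(o["time"],o["force"],o["width"]*91,o["tcp_pos"])
c=r.capture("top");s=r.capture("scene");w=r.capture("wrist")
t=cv2.resize(c["img"][180:270,280:480],None,fx=4,fy=4,interpolation=cv2.INTER_CUBIC)
cv2.imwrite("pics/t8.png",t[:,:,::-1]);cv2.imwrite("pics/s8.png",s["img"][:,:,::-1]);cv2.imwrite("pics/w8.png",w["img"][:,:,::-1])
E
```

```text
31.03 -0.034 [ 0.4597 -0.0341  0.061 ] [ 1.5  2.7 -7.9] [ 0.91 -0.27 -0.21]
31.37 -0.025 [ 0.4597 -0.0247  0.0611] [ 2.5  3.9 -5.4] [ 1.11 -0.27 -0.18]
31.77 -0.01 [ 0.4596 -0.0096  0.061 ] [ 2.   5.1 -4.3] [ 1.06 -0.21 -0.21]
32.17 0.005 [0.4595 0.0055 0.061 ] [ 1.4  6.  -4.6] [ 1.02 -0.22 -0.27]
32.51 0.02 [0.4595 0.0207 0.061 ] [ 1.2  4.3 -6. ] [ 0.92 -0.25 -0.28]
32.85 0.035 [0.4598 0.0352 0.0611] [ 2.2  0.5 -3. ] [-0.11 -0.32 -0.16]
33.19 0.05 [0.4595 0.0501 0.061 ] [ 2.6  0.2 -3.9] [-0.1  -0.29 -0.17]
33.81 0.12 [0.4591 0.1197 0.061 ] [ 2.9 -0.6 -3.8] [-0.15 -0.3  -0.15]
34.66 0.225 [0.4587 0.2242 0.0609] [ 2.3  0.6 -3.4] [-0.1  -0.34 -0.11]
35.4333 [ 2.1855046  -0.39152381 -4.07177861] 23.706901903127076 [0.45825783 0.22469675 0.12405141]
```

View pics/t8.png

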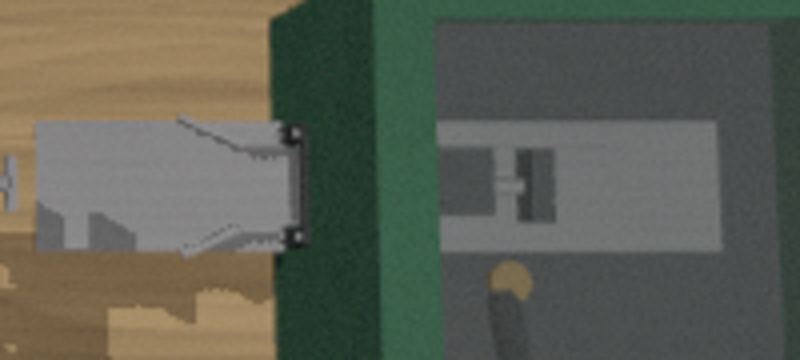

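View pics/w8.png

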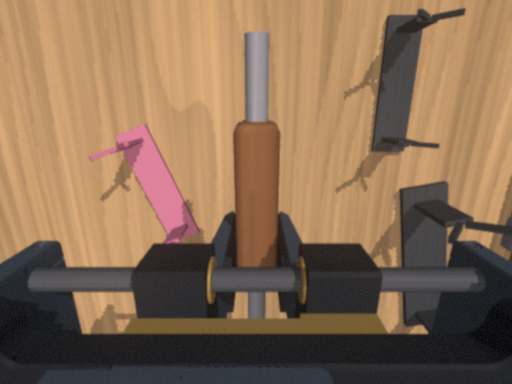

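View pics/s8.png

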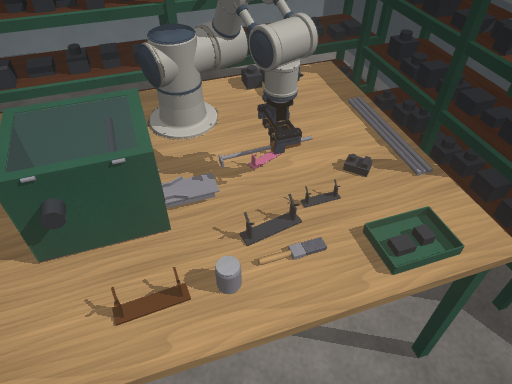

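The insert's front is at the screw tip (crop col 494), the flap plate shows again in the port (col 297), and the bar is clear. Next I check whether the bar slipped or tilted in the grip, comparing this wrist view with the one taken just after lifting.

```bash
python3 - <<'E'
import cv2,numpy as np
for n in ("wrist2","w8"):
    im=cv2.imread(f"pics/{n}.png"); h=cv2.cvtColor(im,cv2.COLOR_BGR2HSV).astype(int)
    g=((h[...,0]<16)&(h[...,1]>115)&(h[...,2]<130)).astype(np.uint8); g[:100]=0; g[235:]=0; g[:,:225]=0; g[:,290:]=0
    g=cv2.morphologyEx(g,cv2.MORPH_OPEN,np.ones((5,5)))
    print(n,cv2.boundingRect(cv2.findNonZero(g)),"tail S",h[28:40,256,1].tolist(),"gripback S",h[114:126,256,1].tolist(), "row60",[int(x) for x in np.where(h[60,235:280,1]<40)[0]+235][::30], "row90", (np.where(h[90,235:280,1]<40)[0]+235)[[0,-1]],(np.where(h[45,235:280,1]<40)[0]+235)[[0,-1]], "grip r200",(np.where(h[200,225:290,1]>115)[0]+225)[[0,-1]])
E
```

```text
wrist2 (234, 129, 45, 106) tail S [115, 116, 115, 104, 70, 29, 14, 10, 12, 14, 11, 16] gripback S [12, 9, 12, 11, 14, 9, 16, 31, 88, 133, 140, 142] row60 [246] row90 [235 279] [246 267] grip r200 [228 283]
w8 (234, 131, 46, 104) tail S [114, 112, 93, 54, 19, 13, 12, 15, 11, 14, 12, 12] gripback S [14, 14, 15, 14, 14, 14, 15, 30, 79, 128, 136, 141] row60 [246] row90 [246 267] [246 267] grip r200 [226 286]
```

No meaningful slip (tail moved ≤1 px). Back to the rest.

```bash
python3 - <<'E'
from plant import r
from h import *
d=lambda a:[0,np.cos(np.radians(a)/2),np.sin(np.radians(a)/2),0]
r.servo_line([.6652,.1115,.125],rate=.2,attitude=d(100.6))
r.hold(.15); c=r.capture("wrist"); cv2.imwrite("pics/w9.png",c["img"][:,:,::-1])
r.servo_line([.6652,.1115,.066],rate=.1); r.hold(.1)
print(r.observe()["tcp_pos"],favg(r,3),r.observe()["moment"])
for z in np.arange(.062,.0535,-.001):
    r.servo_line([.6652,.1115,z],rate=.02); f=favg(r,3); o=r.observe(); print(round(o["time"],2),round(z,4),o["tcp_pos"].round(4),f.round(1),o["moment"].round(2))
    if f[2]>-.8 : break
E
```

```text
[0.66580188 0.11154649 0.06688117] [ 2.2698195   0.14777531 -4.06952583] [-0.1090359  -0.37189034 -0.1073782 ]
38.4 0.062 [0.6652 0.1115 0.0619] [ 2.2 -0.2 -4.2] [-0.07 -0.31 -0.15]
38.7 0.061 [0.6652 0.1115 0.061 ] [ 2.9  0.5 -3.9] [-0.05 -0.34 -0.14]
39.0 0.06 [0.6652 0.1115 0.06  ] [ 2.5  0.  -3.7] [-0.08 -0.34 -0.14]
39.3 0.059 [0.6652 0.1115 0.059 ] [ 2.3  0.2 -3.4] [-0.04 -0.29 -0.1 ]
39.6 0.058 [0.6652 0.1115 0.058 ] [ 2.4  0.2 -3.7] [-0.06 -0.32 -0.13]
39.9 0.057 [0.6654 0.1115 0.0574] [0.2 0.5 3.9] [-0.42 -0.06 -0.19]
```

View pics/w9.png

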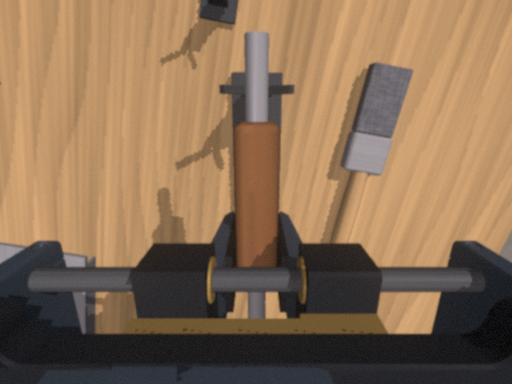

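The front saddle touched about 1.5 mm early, so the bar is pitched slightly head-down in the jaws. I'll loosen the grip so it settles into both saddles.

```bash
python3 - <<'E'
from plant import r
from h import *
r.close_gripper(grip_force=4); o=r.observe(); print(o["time"],o["width"]*91,favg(r,3),o["moment"])
for z in (.0565,.056):
    r.servo_line([.6652,.1115,z],rate=.02); o=r.observe(); print(o["time"],o["tcp_pos"].round(4),favg(r,3).round(1),o["moment"].round(2))
c=r.capture("wrist"); cv2.imwrite("pics/w10.png",c["img"][:,:,::-1])
r.open_gripper(); o=r.observe(); print(o["time"],o["width"],o["force"],o["tcp_pos"])
r.servo_line([.6652,.1115,.20],rate=.15); r.hold(.2)
o=r.observe(); print(o["time"],o["tcp_pos"])
for n in ("wrist","top","scene"): cv2.imwrite(f"pics/{n}11.png",r.capture(n)["img"][:,:,::-1])
E
```

```text
40.1167 23.731008186030813 [ 2.15114345  0.34585824 -2.43253751] [-0.18363238 -0.27949661 -0.15307639]
40.4167 [0.6652 0.1115 0.0565] [ 1.2 -0.4 -1.5] [-0.09 -0.15 -0.15]
40.7167 [0.6652 0.1115 0.0562] [-0.3 -0.1  3.8] [-0.13  0.11 -0.13]
41.9167 0.9956798826652865 [ 1.94287363 -0.87458712 -1.76017521] [0.66522761 0.11151742 0.05602534]
43.225 [0.66486716 0.11147155 0.19918288]
```

View pics/wrist11.png

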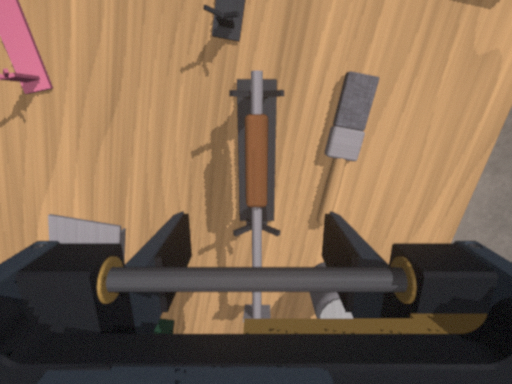

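View pics/scene11.png

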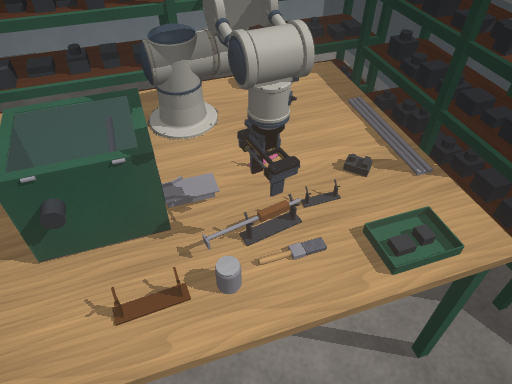

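The bar is back in both saddles, and the wrist view matches the one before the grasp (grip over rows 114–207, col ~256). I'll raise the arm and compare the top view with the first picture.

```bash
python3 - <<'E'
from plant import r
from h import *
r.servo_line([.6652,.1115,.30],rate=.2)
r.movep([.45,.3,.35],r.observe()["orientation"]); r.hold(.2); print(r.observe()["time"])
c=r.capture("top")["img"]; cv2.imwrite("pics/t12.png",c[:,:,::-1])
a=cv2.imread("pics/top0.png"); b=c[:,:,::-1]
m=np.vstack([np.hstack([cv2.resize(x[120:200,200:340],(398,228),interpolation=cv2.INTER_CUBIC) for x in (a,b)]),np.hstack([cv2.resize(x[180:280,280:460],(398,221),interpolation=cv2.INTER_CUBIC) for x in (a,b)])])
cv2.imwrite("pics/m12.png",m)
E
```

```text
45.3417
```

View pics/m12.png

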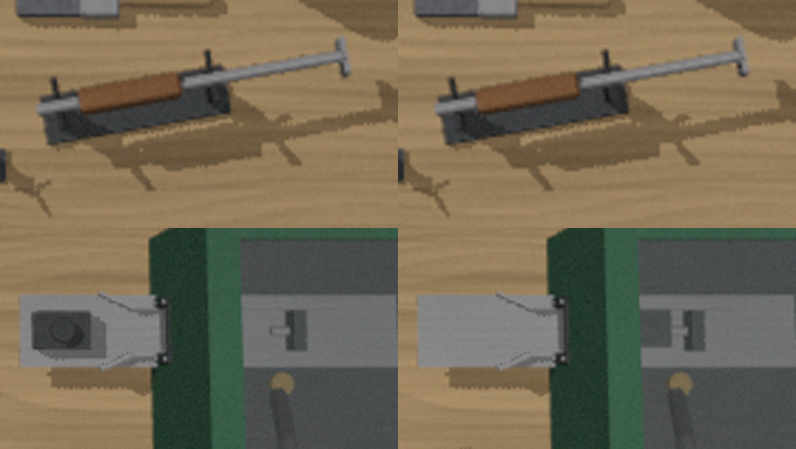

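The bar lies as at the start (left picture before, right after), the insert's front meets the screw tip, and the flap shows in the port as it did when shut. The robot is clear of everything, so I hand in.

```bash
python3 - <<'E'
from plant import r
r.sign_off(); print(r.observe()["time"])
E
```

```text
the job is handed in; nothing more can be done
the job is handed in; nothing more can be done
```

I pushed the insert through the flap until it bore on the stop screw, drew the bar out and laid it back in the larger dark rest. I handed the job in at about 45 s of the 70 s allowed.

- **Screw contact:** push force rose from a running level of about 6 N to 19.8 N with the arm stopped, so roughly 14 N on the screw. That is inferred from the wrist force; the screw force was not measured directly. By the stop position, the screw sticks out about 22 mm.
- **Final top view:** the insert's front is at the screw tip and the flap looks shut, as in the first picture. The bar lies as it did at the start, and the brush and the small dark rest beside it look unmoved. I did not compare the die or the tin separately.
- **Off-nominal:**
  - Drag rose early when the flap dropped onto the bar, and the load stayed near 6–8 N from there to the screw. I confirmed by picture that the insert was still moving freely before going on.
  - The bar had tilted slightly head-down in the jaws, so the front saddle touched about 1.5 mm early. I loosened the grip and it settled into both saddles.

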